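# Put four mixed-up probe modules back into their own change-rack ports

### The job

The four probe modules in the change rack were put back into the wrong ports, and the measuring machine would fetch the wrong one. Seat each module fully, nose down, in the port whose collar has the colour of its band; the black port is free to park a module on the way and must be empty again at the end. Never lay a module down or tip it over, and do not shift the reference post behind the rack.

Things in the scene. Friction and masses are not known exactly. Their poses are not given: they have to be found in the camera images.
- module_red: Loose black probe module, 40 mm high, 70 g, round, nose down, with a red band and a red ring on its flat top. Origin: centre of the nose tip (lowest point), z up along its axis. Above the origin: nose 10 mm across up to 12 mm, shoulder, body 26.4 mm across up to 26 mm, head 31 mm across with straight sides from 26 to 40 mm: grip this from above. Starts seated in a port of another colour.
- module_yellow: Loose black probe module, 40 mm high, 70 g, round, nose down, with a yellow band and a yellow ring on its flat top. Origin: centre of the nose tip (lowest point), z up along its axis. Above the origin: nose 10 mm across up to 12 mm, shoulder, body 26.4 mm across up to 26 mm, head 31 mm across with straight sides from 26 to 40 mm: grip this from above. Starts seated in a port of another colour.
- module_green: Loose black probe module, 40 mm high, 70 g, round, nose down, with a green band and a green ring on its flat top. Origin: centre of the nose tip (lowest point), z up along its axis. Above the origin: nose 10 mm across up to 12 mm, shoulder, body 26.4 mm across up to 26 mm, head 31 mm across with straight sides from 26 to 40 mm: grip this from above. Starts seated in a port of another colour.
- module_blue: Loose black probe module, 40 mm high, 70 g, round, nose down, with a blue band and a blue ring on its flat top. Origin: centre of the nose tip (lowest point), z up along its axis. Above the origin: nose 10 mm across up to 12 mm, shoulder, body 26.4 mm across up to 26 mm, head 31 mm across with straight sides from 26 to 40 mm: grip this from above. Starts seated in a port of another colour.
- port_red: Fixed port, red collar. Origin: underside centre, 20 mm over the granite; y along the row (78 mm pitch), z up. Block 56x64x18 mm with a 20 mm hole; on it the collar, 51 mm across, 12 mm high, inside narrowing from 39 mm (rim, 30 mm over the origin) to 31 mm. A seated module's shoulder rests on the block: nose tip on the port's axis, 6 mm over the origin, head 32 to 46 mm.
- port_yellow: Fixed port, yellow collar. Origin: underside centre, 20 mm over the granite; y along the row (78 mm pitch), z up. Block 56x64x18 mm with a 20 mm hole; on it the collar, 51 mm across, 12 mm high, inside narrowing from 39 mm (rim, 30 mm over the origin) to 31 mm. A seated module's shoulder rests on the block: nose tip on the port's axis, 6 mm over the origin, head 32 to 46 mm.
- port_green: Fixed port, green collar. Origin: underside centre, 20 mm over the granite; y along the row (78 mm pitch), z up. Block 56x64x18 mm with a 20 mm hole; on it the collar, 51 mm across, 12 mm high, inside narrowing from 39 mm (rim, 30 mm over the origin) to 31 mm. A seated module's shoulder rests on the block: nose tip on the port's axis, 6 mm over the origin, head 32 to 46 mm.
- port_blue: Fixed port, blue collar. Origin: underside centre, 20 mm over the granite; y along the row (78 mm pitch), z up. Block 56x64x18 mm with a 20 mm hole; on it the collar, 51 mm across, 12 mm high, inside narrowing from 39 mm (rim, 30 mm over the origin) to 31 mm. A seated module's shoulder rests on the block: nose tip on the port's axis, 6 mm over the origin, head 32 to 46 mm.
- port_black: Fixed port, black collar, empty at the start. Origin: underside centre, 20 mm over the granite; y along the row (78 mm pitch), z up. Block 56x64x18 mm with a 20 mm hole; on it the collar, 51 mm across, 12 mm high, inside narrowing from 39 mm (rim, 30 mm over the origin) to 31 mm. A seated module's shoulder rests on the block: nose tip on the port's axis, 6 mm over the origin, head 32 to 46 mm.
- reference_post: Calibration post, a bystander: dark round base 72 mm across, square post, white rod with a star tip, 127 mm high, loose, standing behind the rack as seen from the robot. Origin: centre of its underside, z up.

How it is judged:
At the end, for the whole second after the job is handed in: Each of the four modules stands in the port of its own colour, within 8 mm of the port's axis, fully seated (within 3 mm of full depth), upright within 7 degrees, and at rest; the black port is thereby empty again (horizontal distance between module_red and port_red below 0.008 m and z of module_red in the frame of port_red below 0.009 m and angle between each of module_red, module_yellow, module_green, module_blue's own z axis and vertical below 0.12 rad and linear speed of each of module_red, module_yellow, module_green, module_blue below 0.02 m/s and horizontal distance between module_yellow and port_yellow below 0.008 m and z of module_yellow in the frame of port_yellow below 0.009 m and horizontal distance between module_green and port_green below 0.008 m and z of module_green in the frame of port_green below 0.009 m and horizontal distance between module_blue and port_blue below 0.008 m and z of module_blue in the frame of port_blue below 0.009 m); the robot touches nothing.
It fails at once if the red module is laid down or tipped over (angle between module_red's own z axis and vertical above 0.8 rad).
It fails at once if the yellow module is laid down or tipped over (angle between module_yellow's own z axis and vertical above 0.8 rad).
It fails at once if the green module is laid down or tipped over (angle between module_green's own z axis and vertical above 0.8 rad).
It fails at once if the blue module is laid down or tipped over (angle between module_blue's own z axis and vertical above 0.8 rad).
It fails at once if the reference post is shifted (distance of reference_post from where it was at the start of the episode above 0.01 m).
It also fails if it takes over 102 s, if anything falls off the work surface, if the arm or the gripper's body presses on something with over 40 N, if the wrist force passes 120 N, or if a joint passes its speed limit or range.

### The arm

A 6-joint arm with a two-finger parallel gripper is mounted at the origin on a cart in front of the work surface, level with it; the furniture and walls round the work are solid. World frame = base frame: x ahead of the robot, y to its left, z up, the work surface at z = 0. Lengths are in m, angles in rad, forces in N, time in s.
With the tool pointing down it reaches from about 0.3 to 0.95 m from the base axis. Payload 3.1 kg.
Tool frame: the origin (TCP) lies on the mounting face of the last link; the fingertips stand 173 mm ahead of it and the grasp point (between the pads) lies 155 mm ahead of it; z points along the fingers, y is the line along which they close (so a half turn about z gives the same grasp; the last joint's range is limited). The gripper opens to 85 mm and grips with 20 to 120 N. Pads are 22 mm wide; open, the fingers measure 114 mm over their backs; the gripper's body (76 mm by 85 mm) begins 54 mm behind the grasp point. The pads swing forward as they close: fully open they stand 13 mm farther back than shut.
Start: joints at [1.212, 0.308, 1.634, -0, 1.2, -0.07], TCP at [0.178, 0.599, 0.405] pointing down, gripper open.
Joint ranges: [-3.06, 3.06], [-0.79, 1.96], [0.05, 2.63], [-1.19, 4.34], [0.05, 2.64], [-2.94, 2.94]. Speed limits (rad/s): [2.79, 2.79, 3.14, 3.14, 3.14, 3.14].

### API

Orientations are given as a 3x3 rotation matrix whose columns are the frame's x, y, z axes.
In Python, from bench import arm gives the robot as it stands. The module is installed in compiled form; this text tells all that it offers.
- The arm moves only by the tool jog_arm, never from a script. Its arguments are lists of equal length, an entry for each row: "linear": the shift along the tool's x, y, z in fractions of the full range, 1 being 40 cm, a list of three; "roll": the turn about the tool's z in parts of the range, where 1.0 means 360 degrees; "grip": the opening, from 0 (shut) to 1 (fully open). A call has 1 to 12 rows; each row is the pose to reach, as a shift and turn from the pose commanded when the call began, along the tool's axes at that moment; what a row does not reach only later rows make up. A row lasts 1/12 s, in which the tool goes at most 41.7 mm and 7.16 degrees, less where a joint would pass 70% of its speed; a pose out of reach is approached as far as the arm can. No shift or turn number may pass 1 either way. A call with a gripper value outside its range is refused whole. The fingers move at their own pace and stop on an object; "squeeze" is the grip in N (left out, the last holds). Time passes only in rows, so rows that repeat a pose let the fingers close. It gives the time, the measured TCP pose, the force, the opening and the grip force at its end, in the units of the state.
- arm.read_state(): the state, without advancing time (a new reading comes with each control period).
- arm.snapshot(name): name is "scene" or "top" or "wrist"; returns the picture (480x640x3 uint8, blue, green, red); there is no depth.
- arm.camera_params(name): a dict with "K" (3x3 intrinsics, pixels), "dist" ([k1, k2, p1, p2, k3] as OpenCV has them; the pictures are not rectified), "R" (3x3) and "t" (3): a world point X has camera coordinates R X + t; the wrist camera has in their place "hand_eye" (4x4, takes a point from camera to tool coordinates, whose origin is the TCP and whose axes are the flange's). Camera axes: x right, y down, z forward; pixel columns grow to the right and rows downward; lengths in m; the calibration is good to about 2 mm. A picture is of the moment at which its call begins: read the wrist's pose just before it. camera_params takes no time and is no camera call.
- arm.finish_job(): hands the job in; it is judged then, once.
The state is a dict: "clock": time; "qpos": joint angles; "qvel": joint speeds; "joint_efforts": joint torques, N m; "eef_pos": TCP position; "orientation": TCP orientation; "ft_force": force on the tool from outside, world axes, zero at the start; "torque": the same for the moment, N m; "opening": opening from 0.0 (shut) to 1.0 (fully open); "grasp_force": force on a finger pad.
Only numpy, scipy, OpenCV 4.12 (cv2) and the standard library are available. Lean on these libraries where they do the work, as an engineer would, in place of code of your own. Each camera call takes 0.05 s, during which the arm holds its last target. There are 200 camera calls.

## Working session

There is one attempt and no reset: what is moved stays moved. The work goes in short steps, Python scripts to look and compute and a tool call to move; the robot and the scene stay as the last step left them, time stands still between calls to the robot, and variables do not carry over. Pictures are saved under pics/ and viewed, at most 14 in all, crops included, and the job is handed in when it is done.

Besides the shell and the picture viewer there is one more tool, called by a JSON object that holds its "method" and its "body", one argument or row to a line. jog_arm: Moves the arm, as the interface text tells. Its arguments: {"type":"object","properties":{"linear":{"type":"array"},"roll":{"type":"array"},"grip":{"type":"array"},"squeeze":{"type":"number"}},"required":["linear","roll","grip"]}

```bash
mkdir -p pics && python3 - <<'E'
from bench import arm
import cv2
s=arm.read_state();print(s)
for n in("scene","top"):
    cv2.imwrite(f"pics/{n}0.png",arm.snapshot(n));print(n,arm.camera_params(n))
print(arm.camera_params("wrist"))
E
```

```text
{'clock': 0.0, 'qpos': array([ 1.21233393e+00,  3.09017215e-01,  1.63520020e+00,  3.21245051e-05,
        1.19970180e+00, -6.96872128e-02]), 'qvel': array([-0.00206764,  0.00160673,  0.00046471, -0.00050235, -0.00094989,
        0.00193353]), 'joint_efforts': array([ 1.10663899e-03, -4.15257096e+01, -2.76662636e+01,  1.96803973e-05,
        1.02019488e-02, -5.88989849e-06]), 'eef_pos': array([0.17785059, 0.59871556, 0.40343251]), 'orientation': array([[-9.58589986e-01,  2.84788565e-01, -8.44275464e-04],
       [ 2.84789751e-01,  9.58587553e-01, -2.16818090e-03],
       [ 1.91838826e-04, -2.31883750e-03, -9.99997293e-01]]), 'ft_force': array([-0.04582022, -0.44056477,  0.5245707 ]), 'torque': array([-0.02435451,  0.06301485,  0.00665224]), 'grasp_force': 0.0, 'opening': 0.9987213388774949}
scene {'K': array([[595.60351337,   0.        , 315.62868486],
       [  0.        , 595.60351337, 242.14107478],
       [  0.        ,   0.        ,   1.        ]]), 'dist': array([0.05502363, 0.        , 0.        , 0.        , 0.        ]), 'R': array([[ 8.86343795e-01, -4.63027003e-01,  8.191024
[... 521 characters left out ...]
628],
       [ 0.15953267, -0.02410398, -0.98689834]]), 't': array([-0.23101899,  0.57230725,  0.83589129])}
{'K': array([[384.75773981,   0.        , 318.32177958],
       [  0.        , 384.75773981, 236.78572509],
       [  0.        ,   0.        ,   1.        ]]), 'dist': array([0.02823058, 0.        , 0.        , 0.        , 0.        ]), 'hand_eye': array([[-2.71077978e-04, -9.55238479e-01, -2.95836736e-01,
         7.58097082e-02],
       [ 9.99999963e-01, -2.48207878e-04, -1.14861501e-04,
        -1.15781516e-04],
       [ 3.62911168e-05, -2.95836756e-01,  9.55238511e-01,
         3.12832128e-02],
       [ 0.00000000e+00,  0.00000000e+00,  0.00000000e+00,
         1.00000000e+00]])}
```

View pics/scene0.png

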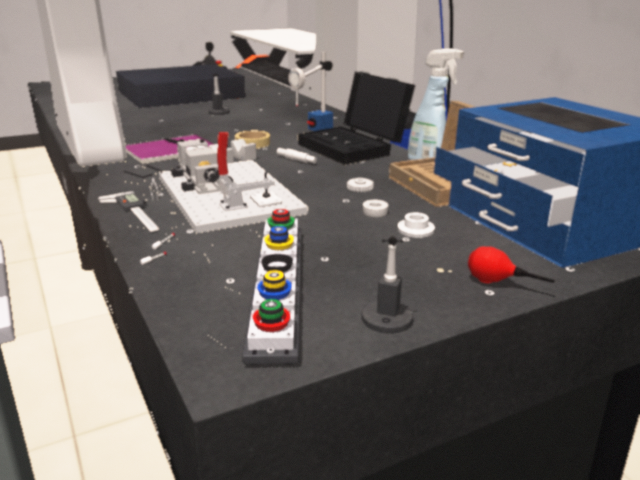

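View pics/top0.png

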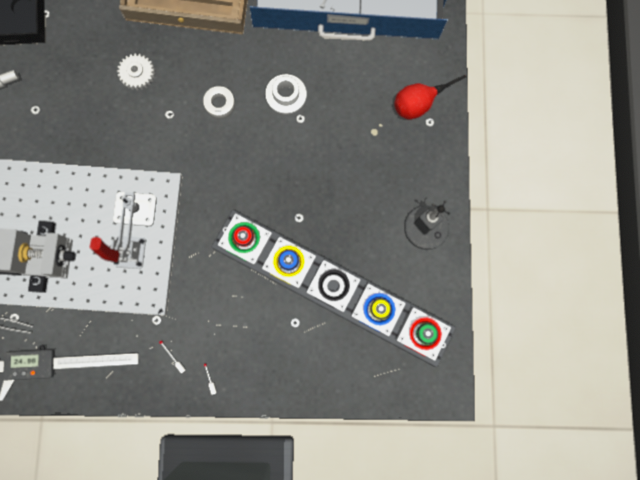

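The top view shows the ports from left to right: green with the red module (243,237), yellow with blue (289,262), black empty (333,286), blue with yellow (380,309) and red with green (426,333). So there are two swaps, each going through the black port.

```bash
cat > h.py <<'E'
import cv2,numpy as np
from bench import arm
def ray(n,uv,z,st=None):
    p=arm.camera_params(n)
    uv=cv2.undistortPoints(np.array(uv,float).reshape(-1,1,2),p["K"],p["dist"])[:,0]
    d=np.c_[uv,np.ones(len(uv))]
    if n=="wrist":
        H=p["hand_eye"];Rw=st["orientation"]@H[:3,:3];c=st["orientation"]@H[:3,3]+st["eef_pos"]
    else: Rw=p["R"].T;c=-Rw@p["t"]
    d=d@Rw.T
    return c+d*((z-c[2])/d[:,2])[:,None]
def masks(im):
    h=cv2.cvtColor(im,cv2.COLOR_BGR2HSV);H,S,V=cv2.split(h);ok=(S>120)&(V>50)
    return {"red":ok&((H<8)|(H>172)),"yellow":ok&(H>20)&(H<35),"green":ok&(H>45)&(H<85),"blue":ok&(H>100)&(H<125)}
def blobs(im,roi,amin=40):
    x0,y0,x1,y1=roi;out=[]
    for c,m in masks(im).items():
        m=m.astype(np.uint8)*255;k=np.zeros_like(m);k[y0:y1,x0:x1]=m[y0:y1,x0:x1]
        for q in cv2.findContours(k,cv2.RETR_EXTERNAL,cv2.CHAIN_APPROX_NONE)[0]:
            if cv2.contourArea(q)>amin:
                e=cv2.fitEllipse(cv2.convexHull(q)) ;out.append((c,e[0],e[1]))
    return out
E
python3 - <<'E'
from h import *
im=cv2.imread("pics/top0.png")
P={}
for c,uv,ax in blobs(im,(210,200,460,370)):
    big=max(ax)>28
    print(c,np.round(uv,1),np.round(ax,1),"collar" if big else "module",np.round(ray("top",[uv],.05 if big else .066)[0],4))
im=cv2.imread("pics/scene0.png")
for c,uv,ax in blobs(im,(240,200,310,340),20):
    print("scene",c,np.round(uv,1),np.round(ax,1),np.round(ray("scene",[uv],.05)[0],4))
print(ray("top",[(333,285),(427,235)],.05))
E
```

```text
red [425.1 333.3] [30.7 32.3] collar [ 0.4476 -0.3801  0.05  ]
red [242.9 235.7] [19.1 20.1] module [ 0.5873 -0.1029  0.066 ]
yellow [380.3 308.3] [18.4 19.7] module [ 0.4826 -0.3105  0.066 ]
yellow [288.4 260.7] [30.7 31. ] collar [ 0.553  -0.1718  0.05  ]
green [427.5 333.2] [17.6 18.6] module [ 0.4475 -0.3802  0.066 ]
green [243.6 237.1] [29.4 30.5] collar [ 0.588  -0.1022  0.05  ]
blue [379.  308.7] [30.6 31.3] collar [ 0.4828 -0.3106  0.05  ]
blue [288.1 259.4] [18.1 18.4] module [ 0.5528 -0.1718  0.066 ]
scene red [271.2 317.6] [26.7 36.7] [ 0.4425 -0.3903  0.05  ]
scene red [280.3 215.3] [13.8 16.7] [ 0.5919 -0.0903  0.05  ]
scene yellow [273.8 282.6] [12.1 20.9] [ 0.4822 -0.309   0.05  ]
scene yellow [273.9 274.8] [12.1 19.5] [ 0.4916 -0.288   0.05  ]
scene yellow [278.9 239.9] [19.1 28.5] [ 0.5471 -0.1832  0.05  ]
scene green [270.9 313. ] [10.9 22.3] [ 0.4465 -0.3802  0.05  ]
scene green [270.8 304.3] [11.3 19.2] [ 0.4549 -0.3606  0.05  ]
scene green [280.9 220.8] [14.2 25.2] [ 0.5826 -0.1134  0.05  ]
scene blue [274.1 287. ] [24.5 32.5] [ 0.4775 -0.3206  0.05  ]
scene blue [278.5 236. ] [ 8.6 15.4] [ 0.5527 -0.1692  0.05  ]
scene blue [278.3 229.3] [ 7.9 16. ] [ 0.5635 -0.1445  0.05  ]
[[ 0.51726183 -0.24045659  0.05      ]
 [ 0.59780152 -0.38476757  0.05      ]]
```

```bash
python3 -c "
import cv2
cv2.imwrite('pics/c1.png',cv2.resize(cv2.imread('pics/top0.png')[205:365,215:455],None,fx=3.3,fy=3.3,interpolation=cv2.INTER_CUBIC))"
```

```text
(no output)
```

View pics/c1.png

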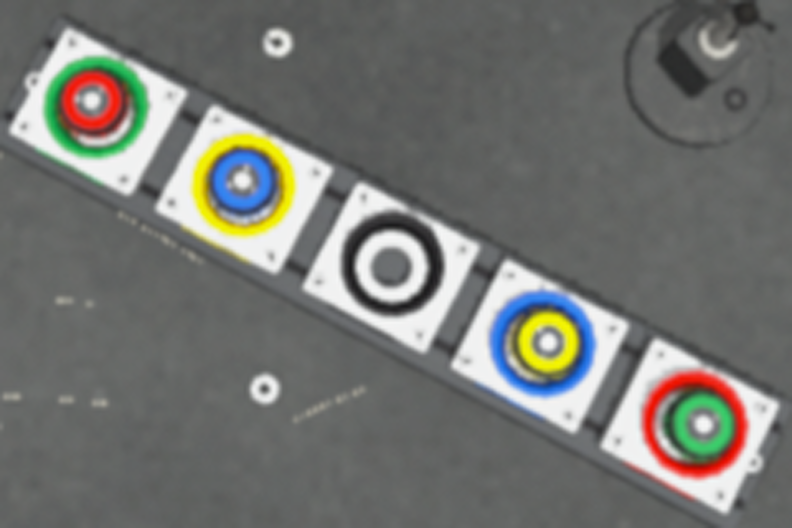

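Units first: shifts go in shares of 40 cm and turns go in shares of 360 degrees. So -33.5 cm / 40 = -0.8375, -30.8 cm / 40 = -0.77, 82 degrees / 360 = 0.2278.

{"method": "jog_arm", "body": {
  "linear": [
    [-0.02,-0.07,0],
    [-0.0425,-0.14,0],
    [-0.0625,-0.21,0],
    [-0.0825,-0.28,0],
    [-0.105,-0.35,0],
    [-0.125,-0.42,0],
    [-0.145,-0.49,0],
    [-0.1675,-0.56,0],
    [-0.1875,-0.63,0],
    [-0.2075,-0.7,0],
    [-0.23,-0.77,0],
    [-0.25,-0.8375,0]
  ],
  "roll": [0.0139,0.0333,0.0528,0.0722,0.0917,0.1111,0.1306,0.15,0.1694,0.1889,0.2083,0.2278],
  "grip": [0.65,0.65,0.65,0.65,0.65,0.65,0.65,0.65,0.65,0.65,0.65,0.65],
  "squeeze": 40
}}

```text
clock: 1.1
eef_pos: [0.1779, 0.248, 0.4041]
orientation: [[0.154, 0.988, -0.0], [0.988, -0.154, -0.001], [-0.001, -0.0, -1.0]]
ft_force: [0.1, -0.1, 0.8]
opening: 0.651
grasp_force: 0.0
```

```bash
cat >> h.py <<'E'
U=np.array([.4507,.8927]);V=np.array([.8927,-.4507])
PORT={c:np.array([.4476,-.3801])+k*.0778*U for k,c in enumerate(["red","blue","black","yellow","green"])}
def go(c,z=.3,st=None):
    s=st or arm.read_state();R=s["orientation"];p=s["eef_pos"]
    d=np.r_[PORT[c] if isinstance(c,str) else c,z]-p
    y=R[:2,1];ang=np.degrees(np.arctan2(y[1],y[0])-np.arctan2(V[1],V[0]))
    print("t",round(s["clock"],2),"pos",np.round(p,4),"shift cm",np.round(R.T@d*100,2),"roll",round((ang+180)%360-180,2),"tilt",np.round(R[:2,2],4),"open",round(s["opening"],3),"F",np.round(s["ft_force"],1),round(s["grasp_force"],1),"q6",round(s["qpos"][5],2))
E
python3 -c "
from h import *
print(PORT);go('black',.4)"
```

```text
{'red': array([ 0.4476, -0.3801]), 'blue': array([ 0.48266446, -0.31064794]), 'black': array([ 0.51772892, -0.24119588]), 'yellow': array([ 0.55279338, -0.17174382]), 'green': array([ 0.58785784, -0.10229176])}
t 1.1 pos [0.1779 0.248  0.4041] shift cm [-43.11  41.1    0.44] roll 17.94 tilt [-0.0005 -0.0009] open 0.651 F [ 0.1 -0.1  0.8] 0.0 q6 0.96
```

To row units: 36.5 cm / 40 = 0.9125, 33.5 cm / 40 = 0.8375, 18 degrees / 360 = 0.05.

{"method": "jog_arm", "body": {
  "linear": [
    [-0.0625,0.075,0.0125],
    [-0.125,0.1525,0.025],
    [-0.1875,0.2275,0.0375],
    [-0.25,0.305,0.05],
    [-0.3125,0.38,0.0625],
    [-0.375,0.4575,0.075],
    [-0.4375,0.5325,0.0875],
    [-0.5,0.61,0.1],
    [-0.5625,0.685,0.1125],
    [-0.625,0.7625,0.125],
    [-0.6875,0.8375,0.1375],
    [-0.75,0.9125,0.15]
  ],
  "roll": [0.0056,0.0111,0.0167,0.0222,0.0278,0.0333,0.0389,0.0444,0.05,0.05,0.05,0.05],
  "grip": [0.65,0.65,0.65,0.65,0.65,0.65,0.65,0.65,0.65,0.65,0.65,0.65]
}}

```text
clock: 2.1
eef_pos: [0.4956, -0.1033, 0.3438]
orientation: [[0.448, 0.894, -0.001], [0.894, -0.448, 0.0], [-0.0, -0.001, -1.0]]
ft_force: [1.2, 0.1, 0.4]
opening: 0.652
grasp_force: 0.0
```

```bash
python3 -c "
from h import *
go('yellow',.33)"
```

```text
t 2.1 pos [ 0.4956 -0.1033  0.3438] shift cm [-3.56  8.18  1.37] roll 0.19 tilt [-0.0009  0.0004] open 0.652 F [1.2 0.1 0.4] 0.0 q6 0.17
```

To row units: 8.2 cm / 40 = 0.205, -3.55 cm / 40 = -0.0888.

{"method": "jog_arm", "body": {
  "linear": [
    [-0.03,0.0675,0.0125],
    [-0.06,0.135,0.025],
    [-0.0888,0.205,0.035],
    [-0.0888,0.205,0.035],
    [-0.0888,0.205,0.035]
  ],
  "roll": [0,0,0,0,0],
  "grip": [0.65,0.65,0.65,0.65,0.65]
}}

```text
clock: 2.52
eef_pos: [0.5526, -0.1709, 0.3296]
orientation: [[0.449, 0.894, -0.002], [0.894, -0.449, 0.001], [-0.0, -0.002, -1.0]]
ft_force: [0.5, -0.6, -0.1]
opening: 0.646
grasp_force: 0.0
```

```bash
python3 -c "
from h import *
s=arm.read_state();im=arm.snapshot('wrist');cv2.imwrite('pics/w1.png',im);go('yellow',.25,s)
for c,uv,ax in blobs(im,(0,0,640,480),100): print(c,np.round(uv),np.round(ax),np.round(ray('wrist',[uv],.05,s)[0],4),np.round(ray('wrist',[uv],.066,s)[0],4))
"
```

```text
t 2.52 pos [ 0.5526 -0.1709  0.3296] shift cm [-0.07  0.07  7.96] roll 0.13 tilt [-0.0017  0.0008] open 0.646 F [ 0.5 -0.6 -0.1] 0.0 q6 0.09
red [320. 117.] [46. 48.] [ 0.5867 -0.1038  0.05  ] [ 0.5866 -0.1038  0.066 ]
yellow [320. 427.] [26. 37.] [ 0.4816 -0.3127  0.05  ] [ 0.4883 -0.2993  0.066 ]
yellow [319. 235.] [62. 68.] [ 0.5524 -0.171   0.05  ] [ 0.5546 -0.1666  0.066 ]
green [320. 117.] [76. 80.] [ 0.5869 -0.1033  0.05  ] [ 0.5868 -0.1033  0.066 ]
blue [319. 424.] [55. 58.] [ 0.4827 -0.3101  0.05  ] [ 0.4893 -0.2968  0.066 ]
blue [320. 246.] [39. 41.] [ 0.5492 -0.1781  0.05  ] [ 0.5515 -0.1733  0.066 ]
blue [319. 239.] [43. 45.] [ 0.5509 -0.1739  0.05  ] [ 0.5532 -0.1694  0.066 ]
```

View pics/w1.png

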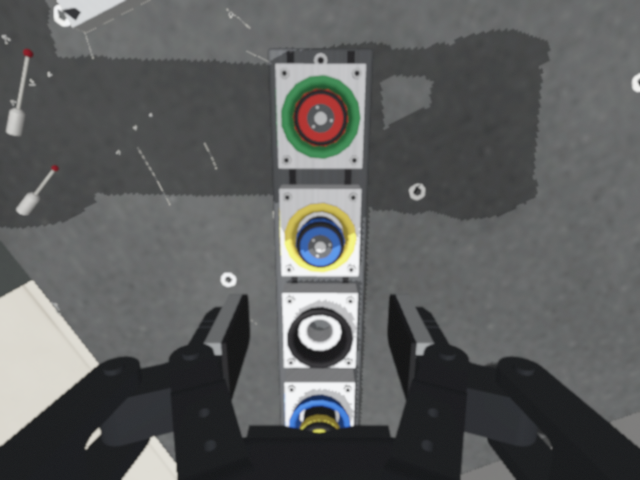

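Both cameras agree to within about 1 mm. The wrist view shows yellow's collar at (319,235) with the blue module on it at (320,240), and the fingers straddle the row. I'll descend and grip blue.

To row units: 10.35 cm / 40 = 0.2588, -0.05 cm / 40 = -0.0013.

{"method": "jog_arm", "body": {
  "linear": [
    [-0.0013,0.0013,0.0625],
    [-0.0013,0.0013,0.125],
    [-0.0013,0.0013,0.1875],
    [-0.0013,0.0013,0.2375],
    [-0.0013,0.0013,0.2588],
    [-0.0013,0.0013,0.2588],
    [-0.0013,0.0013,0.2588],
    [-0.0013,0.0013,0.2588],
    [-0.0013,0.0013,0.2588],
    [-0.0013,0.0013,0.2588],
    [-0.0013,0.0013,0.2588],
    [-0.0013,0.0013,0.2588]
  ],
  "roll": [0,0,0,0,0,0,0,0,0,0,0,0],
  "grip": [0.65,0.65,0.65,0.65,0.65,0.5,0.25,0.25,0.25,0.25,0.25,0.25],
  "squeeze": 40
}}

```text
clock: 3.57
eef_pos: [0.5529, -0.1706, 0.228]
orientation: [[0.447, 0.895, 0.001], [0.895, -0.447, -0.001], [0.0, 0.001, -1.0]]
ft_force: [0.0, 0.3, 1.4]
opening: 0.338
grasp_force: 39.6
```

```bash
python3 -c "
from h import *
im=arm.snapshot('scene');cv2.imwrite('pics/s1.png',cv2.resize(im[180:350,190:370],None,fx=3.3,fy=3.3,interpolation=cv2.INTER_CUBIC));go('yellow',.3)
"
```

```text
t 3.62 pos [ 0.5529 -0.1707  0.228 ] shift cm [-0.1   0.05 -7.2 ] roll 0.23 tilt [ 0.0013 -0.0005] open 0.335 F [-0.3  0.3  2.2] 39.7 q6 0.09
```

View pics/s1.png

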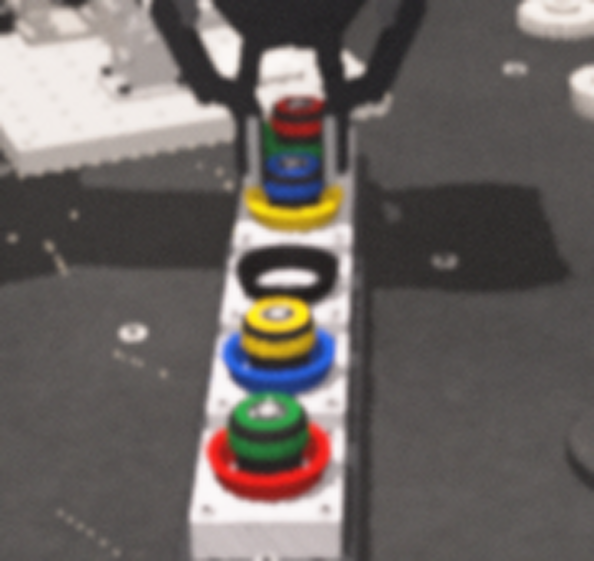

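{"method": "jog_arm", "body": {
  "linear": [
    [0,0,-0.03],
    [0,0,-0.065],
    [0,0,-0.1],
    [0,0,-0.13],
    [-0.0375,0,-0.1375],
    [-0.0875,0,-0.1375],
    [-0.1375,0,-0.1375],
    [-0.175,0,-0.1375],
    [-0.195,0.0013,-0.1375],
    [-0.195,0.0013,-0.1375],
    [-0.195,0.0013,-0.1375]
  ],
  "roll": [0,0,0,0,0,0,0,0,0,0,0],
  "grip": [0.25,0.25,0.25,0.25,0.25,0.25,0.25,0.25,0.25,0.25,0.25]
}}

```text
clock: 4.53
eef_pos: [0.5182, -0.2406, 0.2825]
orientation: [[0.448, 0.894, 0.001], [0.894, -0.448, 0.0], [0.001, 0.0, -1.0]]
ft_force: [0.2, 0.1, -0.8]
opening: 0.344
grasp_force: 39.6
```

```bash
python3 -c "
from h import *
s=arm.read_state();im=arm.snapshot('wrist');cv2.imwrite('pics/w2.png',im);go('black',.228,s)
"
```

```text
t 4.53 pos [ 0.5182 -0.2406  0.2825] shift cm [-0.08 -0.02  5.45] roll 0.17 tilt [0.0005 0.0003] open 0.344 F [ 0.2  0.1 -0.8] 39.6 q6 -0.05
```

View pics/w2.png

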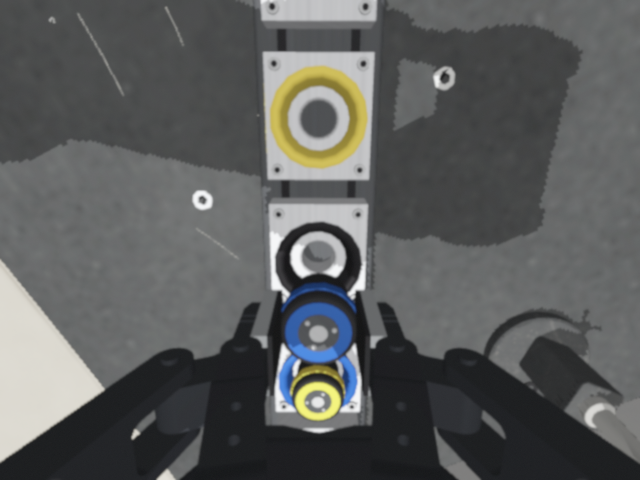

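The wrist view shows blue held upright at (318,330), and yellow's port at (318,117) is empty. I'll lower it into black.

To row units: 5.5 cm / 40 = 0.1375, 5.45 cm / 40 = 0.1363.

{"method": "jog_arm", "body": {
  "linear": [
    [-0.0013,0,0.0375],
    [-0.0013,0,0.07],
    [-0.0013,0,0.1],
    [-0.0013,0,0.125],
    [-0.0013,0,0.1363],
    [-0.0013,0,0.1375],
    [-0.0013,0,0.1375],
    [-0.0013,0,0.1375]
  ],
  "roll": [0,0,0,0,0,0,0,0],
  "grip": [0.25,0.25,0.25,0.25,0.25,0.25,0.25,0.25]
}}

```text
clock: 5.25
eef_pos: [0.5176, -0.2402, 0.2278]
orientation: [[0.447, 0.895, -0.003], [0.895, -0.447, 0.002], [0.001, -0.004, -1.0]]
ft_force: [-3.9, 2.8, 9.5]
opening: 0.337
grasp_force: 40.5
```

```bash
python3 -c "
from h import *
go('blue',.226)"
```

```text
t 5.25 pos [ 0.5176 -0.2402  0.2278] shift cm [-7.87  0.02  0.18] roll 0.26 tilt [-0.0035  0.0024] open 0.337 F [-3.9  2.8  9.5] 40.5 q6 -0.05
```

To row units: -7.8 cm / 40 = -0.195, -6.5 cm / 40 = -0.1625.

{"method": "jog_arm", "body": {
  "linear": [
    [0,0,0],
    [0,0,0],
    [0,0,0],
    [0,0,-0.025],
    [0,0,-0.075],
    [0,0,-0.125],
    [-0.0375,0,-0.1375],
    [-0.1,0,-0.1375],
    [-0.1625,0,-0.1375],
    [-0.195,0,-0.1375],
    [-0.195,0,-0.1375],
    [-0.195,0,-0.1375]
  ],
  "roll": [0,0,0,0,0,0,0,0,0,0,0,0],
  "grip": [0.5,0.65,0.65,0.65,0.65,0.65,0.65,0.65,0.65,0.65,0.65,0.65]
}}

```text
clock: 6.25
eef_pos: [0.4829, -0.311, 0.2823]
orientation: [[0.449, 0.894, 0.0], [0.894, -0.449, 0.001], [0.001, -0.0, -1.0]]
ft_force: [0.6, 0.6, -0.4]
opening: 0.648
grasp_force: 0.0
```

```bash
python3 -c "
from h import *
s=arm.read_state();im=arm.snapshot('wrist');cv2.imwrite('pics/w3.png',im);go('blue',.226,s)
for c,uv,ax in blobs(im,(0,0,640,480),100): print(c,np.round(uv),np.round(ax),np.round(ray('wrist',[uv],.05,s)[0],4),np.round(ray('wrist',[uv],.066,s)[0],4))
"
```

```text
t 6.25 pos [ 0.4829 -0.311   0.2823] shift cm [ 0.02 -0.03  5.63] roll 0.12 tilt [0.0002 0.0006] open 0.648 F [ 0.6  0.6 -0.4] 0.0 q6 -0.18
red [318. 379.] [71. 76.] [ 0.4471 -0.3805  0.05  ] [ 0.4526 -0.3697  0.066 ]
yellow [317. 269.] [37. 49.] [ 0.4792 -0.3158  0.05  ] [ 0.4821 -0.3101  0.066 ]
yellow [318. 270.] [58. 64.] [ 0.4795 -0.3162  0.05  ] [ 0.4824 -0.3105  0.066 ]
green [317. 400.] [37. 44.] [ 0.4401 -0.3942  0.05  ] [ 0.4462 -0.3822  0.066 ]
green [318. 386.] [44. 49.] [ 0.4448 -0.3849  0.05  ] [ 0.4505 -0.3737  0.066 ]
blue [318. 261.] [80. 85.] [ 0.4818 -0.3117  0.05  ] [ 0.4845 -0.3063  0.066 ]
blue [316. 117.] [57. 60.] [ 0.5153 -0.2429  0.05  ] [ 0.5154 -0.2429  0.066 ]
blue [318. 117.] [66. 74.] [ 0.5163 -0.2434  0.05  ] [ 0.5163 -0.2434  0.066 ]
```

View pics/w3.png

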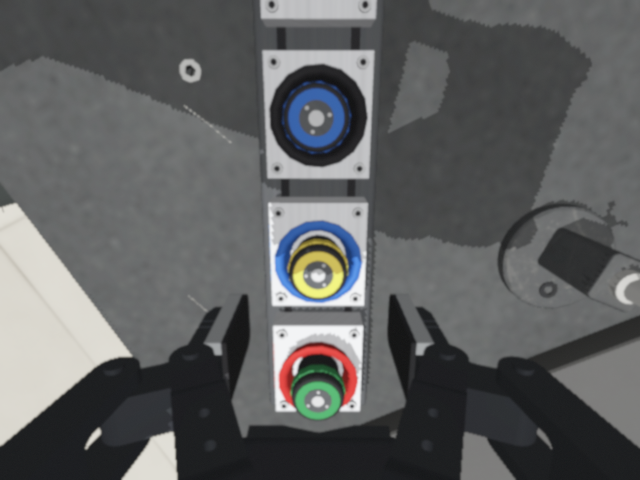

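Blue sits upright in black at (316,117). Yellow is next, at (318,272).

{"method": "jog_arm", "body": {
  "linear": [
    [0,0,0.05],
    [0,0,0.1],
    [0,0,0.13],
    [0,0,0.14],
    [0,0,0.14],
    [0,0,0.14],
    [0,0,0.14],
    [0,0,0.14],
    [0,0,0.14],
    [0,0,0.14],
    [0,0,0.14]
  ],
  "roll": [0,0,0,0,0,0,0,0,0,0,0],
  "grip": [0.65,0.65,0.65,0.65,0.5,0.25,0.25,0.25,0.25,0.25,0.25]
}}

```text
clock: 7.22
eef_pos: [0.4832, -0.3109, 0.2267]
orientation: [[0.447, 0.894, 0.001], [0.894, -0.447, -0.001], [-0.0, 0.001, -1.0]]
ft_force: [0.0, 0.4, -0.0]
opening: 0.34
grasp_force: 39.6
```

```bash
python3 -c "
from h import *
go('yellow',.282)"
```

```text
t 7.22 pos [ 0.4832 -0.3109  0.2267] shift cm [ 1.556e+01  1.000e-02 -5.530e+00] roll 0.23 tilt [ 0.0008 -0.0006] open 0.34 F [ 0.   0.4 -0. ] 39.6 q6 -0.18
```

To row units: 15.55 cm / 40 = 0.3888, -5.5 cm / 40 = -0.1375.

{"method": "jog_arm", "body": {
  "linear": [
    [0,0,-0.03],
    [0,0,-0.065],
    [0,0,-0.1],
    [0,0,-0.13],
    [0.0375,0,-0.1375],
    [0.1,0,-0.1375],
    [0.175,0,-0.1375],
    [0.25,0,-0.1375],
    [0.325,0,-0.1375],
    [0.375,0,-0.1375],
    [0.3888,0,-0.1375],
    [0.3888,0,-0.1375]
  ],
  "roll": [0,0,0,0,0,0,0,0,0,0,0,0],
  "grip": [0.25,0.25,0.25,0.25,0.25,0.25,0.25,0.25,0.25,0.25,0.25,0.25]
}}

```text
clock: 8.22
eef_pos: [0.5532, -0.1703, 0.2819]
orientation: [[0.445, 0.896, 0.001], [0.896, -0.445, -0.0], [0.0, 0.001, -1.0]]
ft_force: [-0.8, 0.2, -0.4]
opening: 0.341
grasp_force: 39.6
```

```bash
python3 -c "
from h import *
go('yellow',.2267)"
```

```text
t 8.22 pos [ 0.5532 -0.1703  0.2819] shift cm [-0.15  0.02  5.52] roll 0.4 tilt [ 0.0008 -0.0003] open 0.341 F [-0.8  0.2 -0.4] 39.6 q6 0.09
```

To row units: 5.5 cm / 40 = 0.1375, 5.45 cm / 40 = 0.1363, 0.2 degrees / 360 = 0.0006.

{"method": "jog_arm", "body": {
  "linear": [
    [-0.0025,0,0.0375],
    [-0.0025,0,0.07],
    [-0.0025,0,0.1],
    [-0.0025,0,0.125],
    [-0.0025,0,0.1363],
    [-0.0025,0,0.1375],
    [-0.0025,0,0.1375],
    [-0.0025,0,0.1375]
  ],
  "roll": [0.0006,0.0006,0.0006,0.0006,0.0006,0.0006,0.0006,0.0006],
  "grip": [0.25,0.25,0.25,0.25,0.25,0.25,0.25,0.25]
}}

```text
clock: 8.88
eef_pos: [0.5515, -0.1728, 0.2266]
orientation: [[0.451, 0.893, -0.003], [0.893, -0.451, 0.001], [-0.0, -0.003, -1.0]]
ft_force: [-2.7, 1.6, 7.1]
opening: 0.339
grasp_force: 40.5
```

```bash
python3 -c "
from h import *
go('black',.226)"
```

```text
t 8.88 pos [ 0.5515 -0.1728  0.2266] shift cm [-7.63  0.07  0.06] roll -0.0 tilt [-0.0032  0.0012] open 0.339 F [-2.7  1.6  7.1] 40.5 q6 0.09
```

To row units: -7.75 cm / 40 = -0.1938, -6.5 cm / 40 = -0.1625.

{"method": "jog_arm", "body": {
  "linear": [
    [0,0,0],
    [0,0,0],
    [0,0,0],
    [0,0,-0.025],
    [0,0,-0.075],
    [0,0,-0.125],
    [-0.0375,0,-0.1375],
    [-0.1,0,-0.1375],
    [-0.1625,0,-0.1375],
    [-0.1938,0,-0.1375],
    [-0.1938,0,-0.1375],
    [-0.1938,0,-0.1375]
  ],
  "roll": [0,0,0,0,0,0,0,0,0,0,0,0],
  "grip": [0.5,0.65,0.65,0.65,0.65,0.65,0.65,0.65,0.65,0.65,0.65,0.65]
}}

```text
clock: 9.88
eef_pos: [0.5171, -0.242, 0.2813]
orientation: [[0.452, 0.892, 0.0], [0.892, -0.452, 0.001], [0.001, 0.0, -1.0]]
ft_force: [-0.2, -0.0, -0.6]
opening: 0.649
grasp_force: 0.0
```

```bash
python3 -c "
from h import *
s=arm.read_state();im=arm.snapshot('wrist');go('black',.226,s)
for c,uv,ax in blobs(im,(0,0,640,330),100): print(c,np.round(uv),np.round(ax),np.round(ray('wrist',[uv],.05,s)[0],4),np.round(ray('wrist',[uv],.066,s)[0],4))
"
```

```text
t 9.88 pos [ 0.5171 -0.242   0.2813] shift cm [0.09 0.02 5.53] roll -0.08 tilt [0.0004 0.0006] open 0.649 F [-0.2 -0.  -0.6] 0.0 q6 -0.05
yellow [318. 113.] [ 97. 102.] [ 0.5518 -0.1728  0.05  ] [ 0.5517 -0.1729  0.066 ]
blue [317. 274.] [48. 51.] [ 0.5124 -0.2488  0.05  ] [ 0.5154 -0.2429  0.066 ]
blue [317. 269.] [61. 63.] [ 0.5138 -0.2461  0.05  ] [ 0.5167 -0.2404  0.066 ]
```

To row units: 5.5 cm / 40 = 0.1375, 5.1 cm / 40 = 0.1275.

{"method": "jog_arm", "body": {
  "linear": [
    [0,0,0.05],
    [0,0,0.1],
    [0,0,0.1275],
    [0,0,0.1375],
    [0,0,0.1375],
    [0,0,0.1375],
    [0,0,0.1375],
    [0,0,0.1375],
    [0,0,0.1375],
    [0,0,0.1375],
    [0,0,0.1375]
  ],
  "roll": [0,0,0,0,0,0,0,0,0,0,0],
  "grip": [0.65,0.65,0.65,0.65,0.5,0.25,0.25,0.25,0.25,0.25,0.25]
}}

```text
clock: 10.85
eef_pos: [0.5174, -0.2419, 0.2267]
orientation: [[0.45, 0.893, 0.001], [0.893, -0.45, -0.0], [-0.0, 0.001, -1.0]]
ft_force: [0.1, 0.0, 0.9]
opening: 0.341
grasp_force: 39.6
```

To row units: -7.7 cm / 40 = -0.1925, -7 cm / 40 = -0.175.

{"method": "jog_arm", "body": {
  "linear": [
    [0,0,-0.03],
    [0,0,-0.065],
    [0,0,-0.1],
    [0,0,-0.13],
    [-0.0375,0,-0.1375],
    [-0.0875,0,-0.1375],
    [-0.1375,0,-0.1375],
    [-0.175,0,-0.1375],
    [-0.1925,0,-0.1375],
    [-0.1925,0,-0.1375],
    [-0.1925,0,-0.1375]
  ],
  "roll": [0,0,0,0,0,0,0,0,0,0,0],
  "grip": [0.25,0.25,0.25,0.25,0.25,0.25,0.25,0.25,0.25,0.25,0.25]
}}

```text
clock: 11.77
eef_pos: [0.4826, -0.3104, 0.2815]
orientation: [[0.451, 0.893, 0.0], [0.893, -0.451, 0.0], [0.001, 0.0, -1.0]]
ft_force: [-0.8, -0.9, -0.6]
opening: 0.337
grasp_force: 39.6
```

```bash
python3 -c "
from h import *
go('blue',.226)"
```

```text
t 11.77 pos [ 0.4826 -0.3104  0.2815] shift cm [-0.02  0.02  5.55] roll -0.02 tilt [0.0004 0.0004] open 0.337 F [-0.8 -0.9 -0.6] 39.6 q6 -0.18
```

{"method": "jog_arm", "body": {
  "linear": [
    [0,0,0.0375],
    [0,0,0.07],
    [0,0,0.1],
    [0,0,0.125],
    [0,0,0.1363],
    [0,0,0.1375],
    [0,0,0.1375],
    [0,0,0.1375]
  ],
  "roll": [0,0,0,0,0,0,0,0],
  "grip": [0.25,0.25,0.25,0.25,0.25,0.25,0.25,0.25]
}}

```text
clock: 12.43
eef_pos: [0.4822, -0.3096, 0.2266]
orientation: [[0.45, 0.893, -0.003], [0.893, -0.45, 0.003], [0.001, -0.004, -1.0]]
ft_force: [-3.8, 3.0, 8.3]
opening: 0.344
grasp_force: 40.4
```

```bash
python3 -c "
from h import *
go('green',.282)"
```

```text
t 12.43 pos [ 0.4822 -0.3096  0.2266] shift cm [23.27  0.09 -5.51] roll 0.06 tilt [-0.0034  0.003 ] open 0.344 F [-3.8  3.   8.3] 40.4 q6 -0.18
```

To row units: 19 cm / 40 = 0.475, 15.5 cm / 40 = 0.3875.

{"method": "jog_arm", "body": {
  "linear": [
    [0,0,0],
    [0,0,0],
    [0,0,0],
    [0,0,-0.025],
    [0,0,-0.075],
    [0,0,-0.125],
    [0.05,0,-0.1375],
    [0.125,0,-0.1375],
    [0.2125,0,-0.1375],
    [0.3,0,-0.1375],
    [0.3875,0,-0.1375],
    [0.475,0,-0.1375]
  ],
  "roll": [0,0,0,0,0,0,0,0,0,0,0,0],
  "grip": [0.5,0.65,0.65,0.65,0.65,0.65,0.65,0.65,0.65,0.65,0.65,0.65]
}}

```text
clock: 13.43
eef_pos: [0.5688, -0.1395, 0.282]
orientation: [[0.45, 0.893, 0.001], [0.893, -0.45, -0.0], [0.0, 0.001, -1.0]]
ft_force: [0.0, -1.1, -0.0]
opening: 0.651
grasp_force: 0.0
```

To row units: 4.35 cm / 40 = 0.1088, 2.5 cm / 40 = 0.0625.

{"method": "jog_arm", "body": {
  "linear": [
    [0.0625,0,0],
    [0.1088,0,0],
    [0.1088,0,0],
    [0.1088,0,0]
  ],
  "roll": [0,0,0,0],
  "grip": [0.65,0.65,0.65,0.65]
}}

```text
clock: 13.77
eef_pos: [0.5881, -0.1011, 0.2816]
orientation: [[0.448, 0.894, 0.0], [0.894, -0.448, -0.001], [-0.0, 0.001, -1.0]]
ft_force: [0.0, 0.2, -0.0]
opening: 0.653
grasp_force: 0.0
```

```bash
python3 -c "
from h import *
s=arm.read_state();im=arm.snapshot('wrist');go('green',.226,s)
for c,uv,ax in blobs(im,(0,0,640,330),100): print(c,np.round(uv),np.round(ax),np.round(ray('wrist',[uv],.05,s)[0],4),np.round(ray('wrist',[uv],.066,s)[0],4))
"
```

```text
t 13.77 pos [ 0.5881 -0.1011  0.2816] shift cm [-0.11  0.03  5.56] roll 0.18 tilt [ 0.0004 -0.0005] open 0.653 F [ 0.   0.2 -0. ] 0.0 q6 0.22
red [318. 276.] [47. 51.] [ 0.5836 -0.1097  0.05  ] [ 0.5866 -0.1037  0.066 ]
red [318. 269.] [58. 59.] [ 0.5854 -0.106   0.05  ] [ 0.5883 -0.1003  0.066 ]
green [318. 263.] [78. 84.] [ 0.5871 -0.1026  0.05  ] [ 0.5898 -0.0971  0.066 ]
```

To row units: 5.5 cm / 40 = 0.1375, 5.1 cm / 40 = 0.1275.

{"method": "jog_arm", "body": {
  "linear": [
    [-0.0025,0,0.05],
    [-0.0025,0,0.1],
    [-0.0025,0,0.1275],
    [-0.0025,0,0.1375],
    [-0.0025,0,0.1375],
    [-0.0025,0,0.1375],
    [-0.0025,0,0.1375],
    [-0.0025,0,0.1375],
    [-0.0025,0,0.1375],
    [-0.0025,0,0.1375],
    [-0.0025,0,0.1375]
  ],
  "roll": [0,0,0,0,0,0,0,0,0,0,0],
  "grip": [0.65,0.65,0.65,0.65,0.5,0.25,0.25,0.25,0.25,0.25,0.25]
}}

```text
clock: 14.73
eef_pos: [0.5875, -0.1029, 0.2269]
orientation: [[0.45, 0.893, 0.001], [0.893, -0.45, -0.0], [0.0, 0.001, -1.0]]
ft_force: [-0.2, -0.1, 1.6]
opening: 0.34
grasp_force: 39.6
```

To row units: -15.55 cm / 40 = -0.3888, -15 cm / 40 = -0.375.

{"method": "jog_arm", "body": {
  "linear": [
    [0,0,-0.03],
    [0,0,-0.065],
    [0,0,-0.1],
    [0,0,-0.13],
    [-0.0375,0,-0.1375],
    [-0.1,0,-0.1375],
    [-0.175,0,-0.1375],
    [-0.25,0,-0.1375],
    [-0.325,0,-0.1375],
    [-0.375,0,-0.1375],
    [-0.3888,0,-0.1375],
    [-0.3888,0,-0.1375]
  ],
  "roll": [0,0,0,0,0,0,0,0,0,0,0,0],
  "grip": [0.25,0.25,0.25,0.25,0.25,0.25,0.25,0.25,0.25,0.25,0.25,0.25]
}}

```text
clock: 15.73
eef_pos: [0.516, -0.2435, 0.2812]
orientation: [[0.453, 0.892, -0.0], [0.892, -0.453, -0.0], [-0.0, -0.0, -1.0]]
ft_force: [0.6, 1.2, -0.0]
opening: 0.341
grasp_force: 39.6
```

```bash
python3 -c "
from h import *
go('black',.2267)"
```

```text
t 15.73 pos [ 0.516  -0.2435  0.2812] shift cm [0.28 0.05 5.45] roll -0.14 tilt [-0.0005 -0.0001] open 0.341 F [ 0.6  1.2 -0. ] 39.6 q6 -0.05
```

To row units: 5.5 cm / 40 = 0.1375, 5.45 cm / 40 = 0.1363.

{"method": "jog_arm", "body": {
  "linear": [
    [0.0025,0,0.0125],
    [0.0025,0,0.0375],
    [0.0025,0,0.07],
    [0.0025,0,0.1],
    [0.0025,0,0.125],
    [0.0025,0,0.1363],
    [0.0025,0,0.1375],
    [0.0025,0,0.1375],
    [0.0025,0,0.1375]
  ],
  "roll": [0,0,0,0,0,0,0,0,0],
  "grip": [0.25,0.25,0.25,0.25,0.25,0.25,0.25,0.25,0.25]
}}

```text
clock: 16.48
eef_pos: [0.5174, -0.2402, 0.2267]
orientation: [[0.449, 0.893, -0.004], [0.893, -0.449, 0.002], [-0.0, -0.004, -1.0]]
ft_force: [-5.1, 2.5, 11.7]
opening: 0.339
grasp_force: 40.8
```

```bash
python3 -c "
from h import *
go('red',.2267)"
```

```text
t 16.48 pos [ 0.5174 -0.2402  0.2267] shift cm [-15.64   0.05  -0.  ] roll 0.1 tilt [-0.0037  0.0018] open 0.339 F [-5.1  2.5 11.7] 40.8 q6 -0.04
```

Release, go to the red port (green module) and look.

To row units: -15.65 cm / 40 = -0.3913, -14.6 cm / 40 = -0.365.

{"method": "jog_arm", "body": {
  "linear": [
    [0,0,0],
    [0,0,0],
    [0,0,0],
    [0,0,-0.025],
    [0,0,-0.075],
    [0,0,-0.125],
    [-0.05,0,-0.1375],
    [-0.125,0,-0.1375],
    [-0.2125,0,-0.1375],
    [-0.3,0,-0.1375],
    [-0.365,0,-0.1375],
    [-0.3913,0,-0.1375]
  ],
  "roll": [0,0,0,0,0,0,0,0,0,0,0,0],
  "grip": [0.5,0.65,0.65,0.65,0.65,0.65,0.65,0.65,0.65,0.65,0.65,0.65]
}}

```text
clock: 17.48
eef_pos: [0.4459, -0.3835, 0.2819]
orientation: [[0.452, 0.892, 0.001], [0.892, -0.452, -0.002], [-0.002, 0.001, -1.0]]
ft_force: [0.7, -0.4, -0.0]
opening: 0.651
grasp_force: 0.0
```

{"method": "jog_arm", "body": {
  "linear": [
    [0,0,0],
    [0,0,0],
    [0,0,0]
  ],
  "roll": [0,0,0],
  "grip": [0.65,0.65,0.65]
}}

```text
clock: 17.73
eef_pos: [0.4477, -0.3795, 0.2811]
orientation: [[0.45, 0.893, -0.0], [0.893, -0.45, 0.001], [0.001, -0.001, -1.0]]
ft_force: [0.3, -0.2, 0.2]
opening: 0.651
grasp_force: 0.0
```

```bash
python3 -c "
from h import *
s=arm.read_state();im=arm.snapshot('wrist');go('red',.226,s);cv2.imwrite('pics/w4.png',im)
for c,uv,ax in blobs(im,(0,0,640,330),100): print(c,np.round(uv),np.round(ax),np.round(ray('wrist',[uv],.05,s)[0],4),np.round(ray('wrist',[uv],.066,s)[0],4))
"
```

```text
t 17.73 pos [ 0.4477 -0.3795  0.2811] shift cm [-0.07  0.02  5.51] roll 0.08 tilt [-0.0001  0.0011] open 0.651 F [ 0.3 -0.2  0.2] 0.0 q6 -0.31
red [319. 264.] [80. 86.] [ 0.4466 -0.3813  0.05  ] [ 0.4494 -0.3758  0.066 ]
green [318. 270.] [31. 46.] [ 0.4446 -0.3845  0.05  ] [ 0.4475 -0.3787  0.066 ]
green [321. 273.] [54. 66.] [ 0.4452 -0.3868  0.05  ] [ 0.4481 -0.3809  0.066 ]
blue [319. 117.] [ 97. 101.] [ 0.4816 -0.312   0.05  ] [ 0.4816 -0.312   0.066 ]
```

View pics/w4.png

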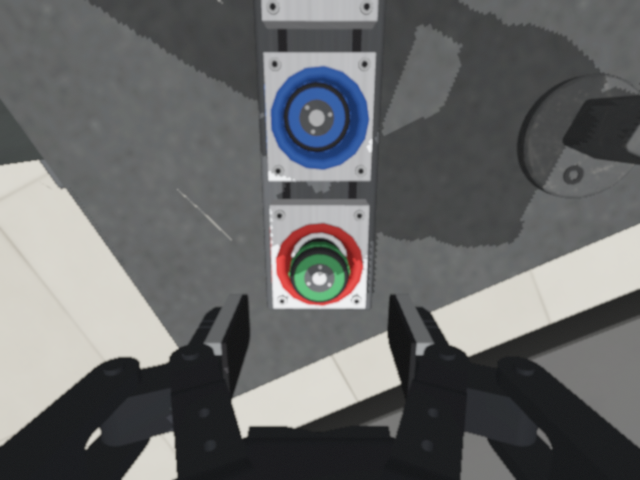

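Blue is seated in the blue port at (318,117), and green is ready at (320,275).

To row units: 5.5 cm / 40 = 0.1375, 5.1 cm / 40 = 0.1275.

{"method": "jog_arm", "body": {
  "linear": [
    [0,0,0.05],
    [0,0,0.1],
    [0,0,0.1275],
    [0,0,0.1375],
    [0,0,0.1375],
    [0,0,0.1375],
    [0,0,0.1375],
    [0,0,0.1375],
    [0,0,0.1375],
    [0,0,0.1375],
    [0,0,0.1375]
  ],
  "roll": [0,0,0,0,0,0,0,0,0,0,0],
  "grip": [0.65,0.65,0.65,0.65,0.5,0.25,0.25,0.25,0.25,0.25,0.25]
}}

```text
clock: 18.7
eef_pos: [0.4474, -0.3808, 0.2268]
orientation: [[0.45, 0.893, 0.001], [0.893, -0.45, -0.001], [-0.0, 0.001, -1.0]]
ft_force: [-0.4, 0.2, 2.1]
opening: 0.34
grasp_force: 39.6
```

To row units: 22 cm / 40 = 0.55, 19 cm / 40 = 0.475.

{"method": "jog_arm", "body": {
  "linear": [
    [0,0,-0.03],
    [0,0,-0.065],
    [0,0,-0.1],
    [0,0,-0.13],
    [0.0375,0,-0.1375],
    [0.1,0,-0.1375],
    [0.175,0,-0.1375],
    [0.25,0,-0.1375],
    [0.325,0,-0.1375],
    [0.4,0,-0.1375],
    [0.475,0,-0.1375],
    [0.55,0,-0.1375]
  ],
  "roll": [0,0,0,0,0,0,0,0,0,0,0,0],
  "grip": [0.25,0.25,0.25,0.25,0.25,0.25,0.25,0.25,0.25,0.25,0.25,0.25]
}}

```text
clock: 19.7
eef_pos: [0.5466, -0.1817, 0.2812]
orientation: [[0.45, 0.893, -0.0], [0.893, -0.45, 0.001], [0.0, -0.001, -1.0]]
ft_force: [0.3, 0.0, -1.0]
opening: 0.341
grasp_force: 39.6
```

To row units: 9.1 cm / 40 = 0.2275, 8 cm / 40 = 0.2.

{"method": "jog_arm", "body": {
  "linear": [
    [0.075,0,0],
    [0.15,0,0],
    [0.2,0,0],
    [0.2275,0,0],
    [0.2275,0,0],
    [0.2275,0,0],
    [0.2275,0,0]
  ],
  "roll": [0,0,0,0,0,0,0],
  "grip": [0.25,0.25,0.25,0.25,0.25,0.25,0.25]
}}

```text
clock: 20.28
eef_pos: [0.5867, -0.1035, 0.281]
orientation: [[0.45, 0.893, -0.001], [0.893, -0.45, -0.0], [-0.001, -0.001, -1.0]]
ft_force: [0.8, -0.7, -1.1]
opening: 0.343
grasp_force: 39.6
```

```bash
python3 -c "
from h import *
go('green',.2267)"
```

```text
t 20.28 pos [ 0.5867 -0.1035  0.281 ] shift cm [0.16 0.06 5.43] roll 0.02 tilt [-0.001  -0.0004] open 0.343 F [ 0.8 -0.7 -1.1] 39.6 q6 0.22
```

To row units: 5.5 cm / 40 = 0.1375, 5.4 cm / 40 = 0.135.

{"method": "jog_arm", "body": {
  "linear": [
    [0.0025,0.0013,0.0375],
    [0.0025,0.0013,0.07],
    [0.0025,0.0013,0.1],
    [0.0025,0.0013,0.125],
    [0.0025,0.0013,0.135],
    [0.0025,0.0013,0.1375],
    [0.0025,0.0013,0.1375],
    [0.0025,0.0013,0.1375]
  ],
  "roll": [0,0,0,0,0,0,0,0],
  "grip": [0.25,0.25,0.25,0.25,0.25,0.25,0.25,0.25]
}}

```text
clock: 20.95
eef_pos: [0.5872, -0.1026, 0.2267]
orientation: [[0.45, 0.893, -0.005], [0.893, -0.45, 0.0], [-0.002, -0.004, -1.0]]
ft_force: [-5.5, 0.7, 9.0]
opening: 0.341
grasp_force: 40.5
```

```bash
python3 -c "
from h import *
go('black',.2267)"
```

```text
t 20.95 pos [ 0.5872 -0.1026  0.2267] shift cm [-15.5    0.04   0.03] roll 0.03 tilt [-0.0047  0.0004] open 0.341 F [-5.5  0.7  9. ] 40.5 q6 0.22
```

To row units: -15.55 cm / 40 = -0.3888, -5.5 cm / 40 = -0.1375.

{"method": "jog_arm", "body": {
  "linear": [
    [0,0,0],
    [0,0,0],
    [0,0,0],
    [0,0,-0.025],
    [0,0,-0.075],
    [0,0,-0.125],
    [-0.05,0,-0.1375],
    [-0.125,0,-0.1375],
    [-0.2125,0,-0.1375],
    [-0.3,0,-0.1375],
    [-0.365,0,-0.1375],
    [-0.3888,0,-0.1375]
  ],
  "roll": [0,0,0,0,0,0,0,0,0,0,0,0],
  "grip": [0.5,0.65,0.65,0.65,0.65,0.65,0.65,0.65,0.65,0.65,0.65,0.65]
}}

```text
clock: 21.95
eef_pos: [0.5169, -0.2438, 0.2819]
orientation: [[0.452, 0.892, 0.0], [0.892, -0.452, -0.002], [-0.001, 0.001, -1.0]]
ft_force: [0.2, 0.9, 0.3]
opening: 0.649
grasp_force: 0.0
```

{"method": "jog_arm", "body": {
  "linear": [
    [0,0,0],
    [0,0,0],
    [0,0,0]
  ],
  "roll": [0,0,0],
  "grip": [0.65,0.65,0.65]
}}

```text
clock: 22.2
eef_pos: [0.5187, -0.2401, 0.2813]
orientation: [[0.449, 0.893, 0.0], [0.893, -0.449, 0.0], [0.001, 0.0, -1.0]]
ft_force: [-0.3, 0.2, 0.5]
opening: 0.653
grasp_force: 0.0
```

```bash
python3 -c "
from h import *
s=arm.read_state();im=arm.snapshot('wrist');go('black',.226,s)
for c,uv,ax in blobs(im,(0,0,640,330),100): print(c,np.round(uv),np.round(ax),np.round(ray('wrist',[uv],.05,s)[0],4),np.round(ray('wrist',[uv],.066,s)[0],4))
"
```

```text
t 22.2 pos [ 0.5187 -0.2401  0.2813] shift cm [-0.14 -0.04  5.53] roll 0.08 tilt [0.0005 0.0005] open 0.653 F [-0.3  0.2  0.5] 0.0 q6 -0.04
red [315. 273.] [48. 51.] [ 0.5133 -0.246   0.05  ] [ 0.5164 -0.2402  0.066 ]
red [315. 269.] [61. 68.] [ 0.5144 -0.2442  0.05  ] [ 0.5174 -0.2385  0.066 ]
yellow [317. 118.] [ 96. 101.] [ 0.5518 -0.1728  0.05  ] [ 0.5519 -0.1728  0.066 ]
```

To row units: 5.5 cm / 40 = 0.1375, -0.05 cm / 40 = -0.0013.

{"method": "jog_arm", "body": {
  "linear": [
    [-0.0013,0,0.05],
    [-0.0013,0,0.1],
    [-0.0013,0,0.1275],
    [-0.0013,0,0.1375],
    [-0.0013,0,0.1375],
    [-0.0013,0,0.1375],
    [-0.0013,0,0.1375],
    [-0.0013,0,0.1375],
    [-0.0013,0,0.1375],
    [-0.0013,0,0.1375],
    [-0.0013,0,0.1375]
  ],
  "roll": [0,0,0,0,0,0,0,0,0,0,0],
  "grip": [0.65,0.65,0.65,0.65,0.5,0.25,0.25,0.25,0.25,0.25,0.25]
}}

```text
clock: 23.17
eef_pos: [0.5181, -0.2417, 0.2267]
orientation: [[0.45, 0.893, 0.001], [0.893, -0.45, -0.0], [-0.0, 0.001, -1.0]]
ft_force: [-0.3, 0.1, 0.3]
opening: 0.341
grasp_force: 39.6
```

To row units: -15.55 cm / 40 = -0.3888, -15 cm / 40 = -0.375.

{"method": "jog_arm", "body": {
  "linear": [
    [0,0,-0.03],
    [0,0,-0.065],
    [0,0,-0.1],
    [0,0,-0.13],
    [-0.0375,0,-0.1375],
    [-0.1,0,-0.1375],
    [-0.175,0,-0.1375],
    [-0.25,0,-0.1375],
    [-0.325,0,-0.1375],
    [-0.375,0,-0.1375],
    [-0.3888,0,-0.1375],
    [-0.3888,0,-0.1375]
  ],
  "roll": [0,0,0,0,0,0,0,0,0,0,0,0],
  "grip": [0.25,0.25,0.25,0.25,0.25,0.25,0.25,0.25,0.25,0.25,0.25,0.25]
}}

```text
clock: 24.17
eef_pos: [0.4472, -0.3817, 0.2819]
orientation: [[0.453, 0.892, 0.001], [0.892, -0.453, -0.001], [-0.0, 0.001, -1.0]]
ft_force: [-0.8, 0.3, -0.9]
opening: 0.337
grasp_force: 39.6
```

{"method": "jog_arm", "body": {
  "linear": [
    [0,0,0],
    [0,0,0],
    [0,0,0]
  ],
  "roll": [0,0,0],
  "grip": [0.25,0.25,0.25]
}}

```text
clock: 24.42
eef_pos: [0.4485, -0.3791, 0.2812]
orientation: [[0.449, 0.894, -0.0], [0.894, -0.449, 0.001], [0.0, -0.0, -1.0]]
ft_force: [-0.5, -0.3, -1.6]
opening: 0.338
grasp_force: 39.6
```

```bash
python3 -c "
from h import *
go('red',.2267)"
```

```text
t 24.42 pos [ 0.4485 -0.3791  0.2812] shift cm [-0.13 -0.03  5.45] roll 0.13 tilt [-0.0002  0.0006] open 0.338 F [-0.5 -0.3 -1.6] 39.6 q6 -0.31
```

To row units: 5.5 cm / 40 = 0.1375, 5.4 cm / 40 = 0.135.

{"method": "jog_arm", "body": {
  "linear": [
    [-0.0013,0,0.0375],
    [-0.0013,0,0.07],
    [-0.0013,0,0.1],
    [-0.0013,0,0.125],
    [-0.0013,0,0.135],
    [-0.0013,0,0.1375],
    [-0.0013,0,0.1375],
    [-0.0013,0,0.1375]
  ],
  "roll": [0,0,0,0,0,0,0,0],
  "grip": [0.25,0.25,0.25,0.25,0.25,0.25,0.25,0.25]
}}

```text
clock: 25.08
eef_pos: [0.4474, -0.3802, 0.2266]
orientation: [[0.45, 0.893, -0.003], [0.893, -0.45, 0.003], [0.001, -0.004, -1.0]]
ft_force: [-3.8, 2.8, 7.7]
opening: 0.343
grasp_force: 40.5
```

To row units: -17 cm / 40 = -0.425, -15 cm / 40 = -0.375.

{"method": "jog_arm", "body": {
  "linear": [
    [0,0,0],
    [0,0,0],
    [0,0,0],
    [0,0,-0.025],
    [0,0,-0.075],
    [0,0,-0.15],
    [0,0,-0.225],
    [0,0,-0.3],
    [0,0,-0.375],
    [0,0,-0.425],
    [0,0,-0.425],
    [0,0,-0.425]
  ],
  "roll": [0,0,0,0,0,0,0,0,0,0,0,0],
  "grip": [0.5,0.65,0.65,0.65,0.65,0.65,0.65,0.65,0.65,0.65,0.65,0.65]
}}

```text
clock: 26.08
eef_pos: [0.448, -0.3811, 0.3984]
orientation: [[0.45, 0.893, 0.003], [0.893, -0.45, -0.003], [-0.001, 0.004, -1.0]]
ft_force: [0.2, -0.0, -0.4]
opening: 0.648
grasp_force: 0.0
```

```bash
python3 -c "
from h import *
go('red',.4)
im=arm.snapshot('scene');cv2.imwrite('pics/s2.png',cv2.resize(im[180:350,190:430],None,fx=3.3,fy=3.3,interpolation=cv2.INTER_CUBIC))
im=arm.snapshot('top');cv2.imwrite('pics/t2.png',im)
for c,uv,ax in blobs(im,(210,200,460,370)): print(c,np.round(uv,1),np.round(ax,1),np.round(ray('top',[uv],.05)[0],4),np.round(ray('top',[uv],.066)[0],4))
"
```

```text
t 26.08 pos [ 0.448  -0.3811  0.3984] shift cm [ 0.07 -0.09 -0.16] roll 0.04 tilt [ 0.0032 -0.0031] open 0.648 F [ 0.2 -0.  -0.4] 0.0 q6 -0.31
red [425.1 333.3] [30.6 32. ] [ 0.4476 -0.3801  0.05  ] [ 0.4473 -0.3767  0.066 ]
yellow [288.3 260.7] [30.6 30.9] [ 0.553  -0.1717  0.05  ] [ 0.5509 -0.1722  0.066 ]
green [243.6 237.1] [29.3 30.6] [ 0.588  -0.1022  0.05  ] [ 0.5852 -0.104   0.066 ]
blue [379.1 308.9] [30.6 31. ] [ 0.4826 -0.3107  0.05  ] [ 0.4817 -0.3087  0.066 ]
```

View pics/s2.png

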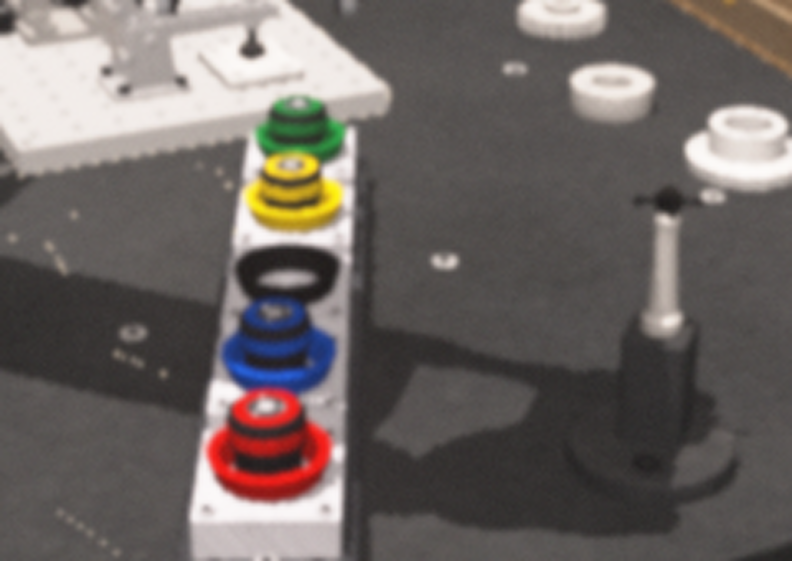

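View pics/t2.png

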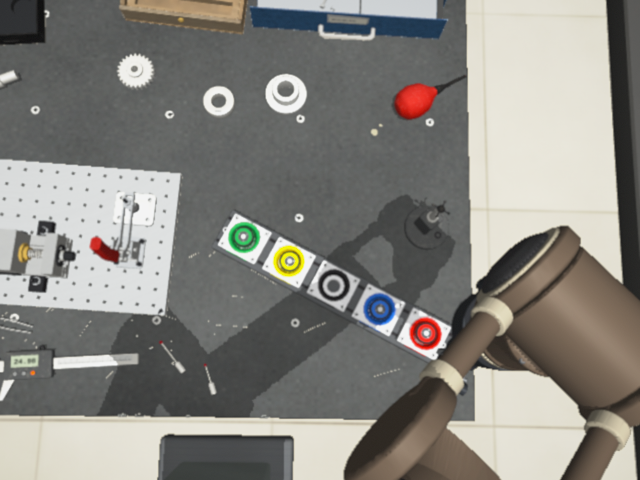

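Every module stands upright in the port of its own colour: green (243,237), yellow (289,262), blue (380,309) and red (426,333). Black (333,286) is empty, the post hasn't moved, and the gripper is clear.

```bash
python3 -c "
from bench import arm
print(arm.finish_job())"
```

```text
the job is handed in; nothing more can be done
None
```

All four modules are seated upright in the ports of their own colour, the black port is empty, the reference post is unmoved, and I handed the job in at about 26 s; no verdict came back.

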